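# Free-run check of a revolving bathroom tray

## Task

Check that the revolving tray on the shelf runs freely: with closed fingers dipped in its beaker set it turning anticlockwise (seen from above), lift out, and while it coasts untouched at a turn in ten seconds or faster (never faster than one in two and a half), keep the tool above the beaker for five seconds on end, within 2 cm of the centre of its mouth, fingertips clear of the rim but no more than 5 cm above it. Then dip in again, gently bring the tray to rest with the beaker right behind the chrome clamp on the shelf's front edge, and let go. The pill organiser stays in its seat and the other things on the shelf stay where they are.

Things in the scene. Friction and masses are not known exactly. Their poses are not given: they have to be found in the camera images.
- shelf: fixed steel wall shelf, board 300 mm deep (its x) by 720 mm wide (its y), top 60 mm above its origin, which is on the work surface under the board's middle; front edge (with the small chrome clamp in its middle, reaching 8 mm above the board and as far back as 139 mm in front of the middle) at its -x side, toward the robot; a 22 mm upstand along the rear edge
- park (a point): where the centre of the beaker's mouth must finally be: 85 mm from the tray's axis toward the clamp (-x of the shelf), 142 mm above the work surface
- turntable: fixed round foot of the revolving tray, 120 mm diameter, standing in the middle of the shelf; origin on the tray's vertical turning axis at the height of the shelf top
- disc (a joint): turning angle (rad) of the wooden tray, positive anticlockwise from above, 0 at the start, free for nine turns. Tray 260 mm diameter, 12 mm thick, top 30 mm above the shelf top. Coasts: inertia with beaker and organiser about 0.01 kg m2 (varies by a quarter), bearing drag about 0.0006 N m dry plus 0.0004 N m s/rad: it loses roughly 0.1 rad/s each second at 1 rad/s
- beaker_mouth (a point): centre of the open mouth, at rim height, of the white ceramic beaker fixed on the tray: outside diameter 78 mm, inside 70 mm at the mouth (68 mm at the bottom), 52 mm tall, 47 mm deep inside, its axis vertical and 85 mm from the turning axis; the rim is 142 mm above the work surface. It turns with the tray
- organiser_seat (a point): middle of the shallow seat on the tray top (four strips 6 mm high) in which the pill organiser sits, 50 mm from the turning axis, across from the beaker; turns with the tray
- organiser: loose white pill organiser with seven closed lids, 34 x 150 mm (its x, y), 24 mm tall, 0.14 kg, lying in the seat; origin at the middle of its underside; to be left in its seat
- paperweight: glass paperweight, a 70 mm sphere with a flat foot, on the shelf right (-y) of the tray, to be left alone; origin at its foot's middle
- bike_light: silver bike light, 92 mm long, 42 mm tall, on a rubber foot, on the shelf right (-y) of the tray, to be left alone; origin at its foot's middle
- massage_roller: wooden massage roller, 90 mm roll of 44 mm diameter across a handle with a ball end, 204 mm long, lying on the shelf left (+y) of the tray, to be left alone; origin on the shelf under its middle
Things that resemble listed ones, but are neither listed nor needed, are in the scene too. Of the things that look like the organiser, the middle-sized one is meant.

How it is judged:
By the outcome, as a careful person would: the job done as asked, in the order asked, and still so for the second after the job is handed in, with the robot touching nothing.
It also fails if it takes over 72 s, if anything falls off the work surface, if the arm or the gripper's body presses on something with over 40 N, if the wrist force passes 120 N, or if a joint passes its speed limit or range.

## Robot

A 6-joint arm with a two-finger parallel gripper is mounted at the origin on the work surface. World frame = base frame: x ahead of the robot, y to its left, z up, the work surface at z = 0. Lengths are in m, angles in rad, forces in N, time in s.
With the tool pointing down it reaches from about 0.325 to 0.775 m from the base axis. Payload 9.3 kg.
Tool frame: the origin (TCP) lies between the finger pads, 19 mm behind the fingertips; this is the grasp point; z points along the fingers, y is the line along which they close (so a half turn about z gives the same grasp; the last joint's range is limited). The gripper opens to 85 mm and grips with 20 to 120 N. Pads are 22 mm wide; open, the fingers measure 114 mm over their backs; the gripper's body (76 mm by 85 mm) begins 54 mm behind the grasp point. The pads swing forward as they close: fully open they stand 13 mm farther back than shut.
Start: joints at [-1.454, 0.259, 0.021, 1.334, 0, 1.418], TCP at [0.147, -0.53, 0.25] pointing down, gripper open.
Joint ranges: [-3.04, 3.04], [-0.91, 1.82], [-1.04, 1.36], [-1.92, 1.95], [-1.52, 1.45], [-3.14, 3.14]. Speed limits (rad/s): [2.22, 2.22, 2.79, 3.14, 3.14, 3.14].

## Interface

Orientations are given as a unit quaternion [x, y, z, w].
In Python, from rig import robot gives the robot as it stands.
- The arm moves only by the tool play_rows, never from a script. Its argument "targets" is a list of rows, each an object with "dp": the shift along the tool's x, y, z in m, a list of three; "turn": the turn about the tool's z in degrees. In form: [{"dp": [dx, dy, dz], "turn": turn}, ...]. A call has 1 to 12 rows; each row is the pose to reach, as a shift and turn from the pose commanded when the call began, along the tool's axes at that moment; what a row does not reach only later rows make up. A row lasts 1/10 s, in which the tool goes at most 50 mm and 8.59 degrees, less where a joint would pass 70% of its speed; a pose out of reach is approached as far as the arm can. A call with a gripper value outside its range is refused whole. "hand" is the finger opening in m, from 0 to 0.0854, set as the call begins (left out, the last holds). The fingers move at their own pace and stop on an object; "squeeze" is the grip in N (left out, the last holds). Time passes only in rows, so rows that repeat a pose let the fingers close. It gives the time, the measured TCP pose, the force, the opening and the grip force at its end, in the units of the state.
- robot.sense(): the state, without advancing time (a new reading comes with each control period).
- robot.read_camera(name): name is "scene" or "top" or "wrist"; returns the picture (400x640x3 uint8, red, green, blue); there is no depth.
- robot.get_calibration(name): a dict with "fx", "fy", "cx", "cy" (pixels), "k1" (the pictures are not rectified: a ray, as slopes to the right and down, at radius r is drawn at 1 + k1 r^2 times it, then the intrinsics apply), "extrinsics" (4x4, takes a point from camera to world coordinates). Camera axes: x right, y down, z forward; pixel columns grow to the right and rows downward; lengths in m; the calibration is good to about 2 mm. A picture is of the moment at which its call begins: read the wrist's pose just before it. get_calibration takes no time and is no camera call; for the wrist camera it gives the pose at the moment of the call.
- robot.sign_off(): hands the job in; it is judged then, once.
The state is a dict: "clock": time; "joint_pos": joint angles; "qvel": joint speeds; "effort": joint torques, N m; "eef_pos": TCP position; "eef_rot": TCP orientation; "wrist_force": force on the tool from outside, world axes, zero at the start; "ft_torque": the same for the moment, N m; "finger_gap": opening from 0.0 (shut) to 1.0 (fully open); "gripper_force": force on a finger pad.
Only numpy, scipy, OpenCV 4.12 (cv2) and the standard library are available. Lean on these libraries where they do the work, as an engineer would, in place of code of your own. Each camera call takes 0.05 s, during which the arm holds its last target. There are 200 camera calls.

## Working session

There is one attempt and no reset: what is moved stays moved. The work goes in short steps, Python scripts to look and compute and a tool call to move; the robot and the scene stay as the last step left them, time stands still between calls to the robot, and variables do not carry over. Pictures are saved under pics/ and viewed, at most 10 in all, crops included, and the job is handed in when it is done.

Besides the shell and the picture viewer there is one more tool, called after "Call:" by a JSON object that holds its "method" and its "body", one argument or row to a line. play_rows: Moves the arm, as the interface text tells. Its arguments: {"type":"object","properties":{"targets":{"type":"array","items":{"type":"object","properties":{"dp":{"type":"array","items":{"type":"number"}},"turn":{"type":"number"}}}},"hand":{"type":"number"},"squeeze":{"type":"number"}},"required":["targets"]}

```bash
mkdir -p pics; ls; cat > h.py <<'E'
import numpy as np, cv2
from rig import robot
def ray(cal,u,v):
    x=(u-cal['cx'])/cal['fx'];y=(v-cal['cy'])/cal['fy']
    d=cv2.undistortPoints(np.array([[[u,v]]],float),np.array([[cal['fx'],0,cal['cx']],[0,cal['fy'],cal['cy']],[0,0,1]]),np.array([cal['k1'],0,0,0]))[0,0]
    E=np.array(cal['extrinsics']);return E[:3,3],E[:3,:3]@np.array([d[0],d[1],1])
def onz(cal,u,v,z):
    o,d=ray(cal,u,v);return o+d*(z-o[2])/d[2]
def proj(cal,p):
    E=np.array(cal['extrinsics']);q=E[:3,:3].T@(np.array(p)-E[:3,3]);s=q[:2]/q[2];s=s*(1+cal['k1']*(s@s))
    return np.array([cal['fx']*s[0]+cal['cx'],cal['fy']*s[1]+cal['cy']])
def tri(*rs):
    A=0;b=0
    for o,d in rs:
        d=d/np.linalg.norm(d);P=np.eye(3)-np.outer(d,d);A=A+P;b=b+P@o
    return np.linalg.solve(A,b)
E
python3 - <<'E'
from h import *
for n in ("top","scene"):
    im=robot.read_camera(n);cv2.imwrite(f"pics/{n}0.png",im[:,:,::-1]);c=robot.get_calibration(n);print(n,{k:np.round(v,4).tolist() for k,v in c.items()})
print(robot.sense())
E
```

```text
pics
top {'fx': 364.0607, 'fy': 364.0607, 'cx': 320.6155, 'cy': 204.1797, 'k1': -0.0712, 'extrinsics': [[-0.0209, -0.9876, 0.1557, 0.3834], [-0.9998, 0.0196, -0.01, 0.0215], [0.0068, -0.1558, -0.9878, 1.173], [0.0, 0.0, 0.0, 1.0]]}
scene {'fx': 418.0843, 'fy': 418.0843, 'cx': 318.2224, 'cy': 196.3414, 'k1': 0.0378, 'extrinsics': [[0.3674, 0.7288, -0.5778, 1.2135], [0.9299, -0.2993, 0.2137, -0.239], [-0.0172, -0.6158, -0.7877, 1.0372], [0.0, 0.0, 0.0, 1.0]]}
{'clock': 0.1, 'joint_pos': array([-1.45363100e+00,  2.59140309e-01,  2.07877204e-02,  1.33370431e+00,
        6.00652286e-06,  1.41819486e+00]), 'qvel': array([-1.01403208e-03,  2.99632728e-04,  1.49581003e-03,  8.37905039e-05,
        7.11184623e-04, -3.14424577e-04]), 'effort': array([ 4.71578096e-03, -5.56691122e+01,  3.45074379e+01,  1.15867282e-02,
       -3.35653476e-04, -8.71463925e-06]), 'eef_pos': array([ 0.14654519, -0.5298561 ,  0.24940456]), 'eef_rot': array([ 9.90916822e-01,  1.34474736e-01,  1.41696508e-05, -6.30133496e-04]), 'wrist_force': array([-0.08994708, -0.27720087,  0.10470023]), 'ft_torque': array([-0.01882284,  0.00787658,  0.01741363]), 'gripper_force': 0.0, 'finger_gap': 1.0011959313411989}
```

View pics/top0.png

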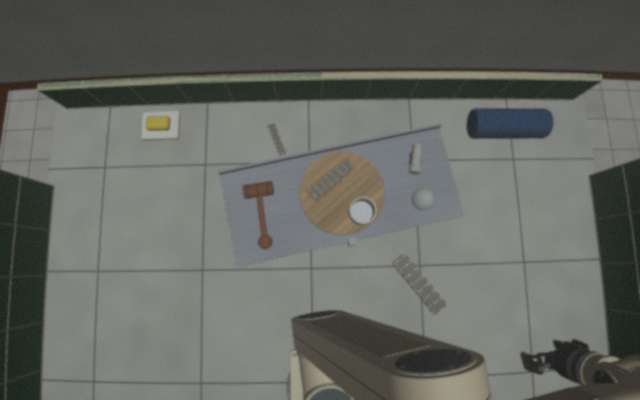

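View pics/scene0.png

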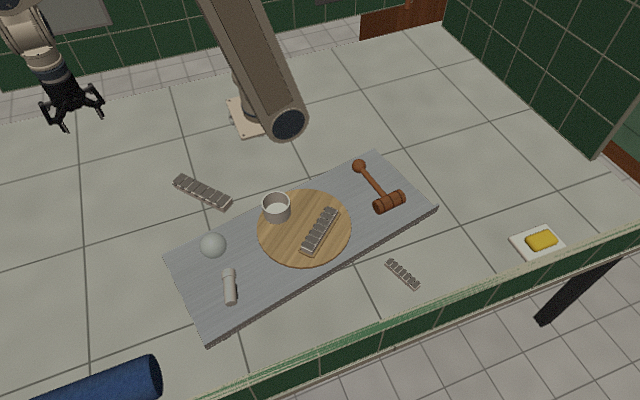

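The top view shows the tray centred near (342,192), the beaker mouth at about (362,211) and the clamp at (351,242). In the scene view the beaker is at (276,200) and the tray at (305,228). There are three organiser lookalikes in the top view: small at (276,138), large at (418,283), and middle-sized at (330,180) on the tray, which is the one meant. I'll enlarge to confirm.

```bash
python3 - <<'E'
import cv2,numpy as np
t=cv2.imread("pics/top0.png")[140:260,290:410];s=cv2.imread("pics/scene0.png")[170:290,240:360]
r=lambda a:cv2.resize(a,(400,600)[:1]*2,interpolation=cv2.INTER_CUBIC)
cv2.imwrite("pics/crop.png",np.hstack([r(t),r(s)]))
E
```

```text
(no output)
```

View pics/crop.png

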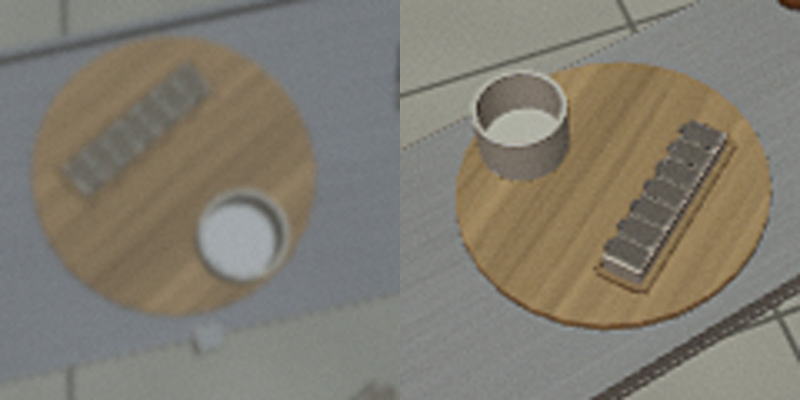

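The crop confirms the middle-sized organiser on the tray, across from the beaker. The beaker rim centre is at about (363.2,210.5) in top and (275.7,202.7) in scene. The clamp is at (352.4,241.4) in top.

```bash
python3 - <<'E'
from h import *
t=robot.get_calibration("top");s=robot.get_calibration("scene")
r=lambda a:np.round(a,4)
print("rim tri",r(tri(ray(t,363.2,210.5),ray(s,275.7,202.7))),"top@.142",r(onz(t,363.2,210.5,.142)),"scene@.142",r(onz(s,275.7,202.7,.142)))
print("tray tri",r(tri(ray(t,342.5,193.2),ray(s,304.5,228.2))))
def fit(P):
    P=np.array(P)[:,:2];A=np.c_[2*P,np.ones(len(P))];x=np.linalg.lstsq(A,(P**2).sum(1),rcond=None)[0];return r([*x[:2],np.sqrt(x[2]+x[0]**2+x[1]**2)])
k=.3
T=[(290+a*k,140+b*k) for a,b in [(33,170),(317,180),(175,37),(175,316),(75,78),(275,80),(75,277)]]
S=[(240+a*k,170+b*k) for a,b in [(57,196),(373,190),(290,82),(215,63),(340,272),(100,278)]]
print("tray fit",fit([onz(t,*p,.088) for p in T]),fit([onz(s,*p,.088) for p in S]))
R=[(290+a*k,140+b*k) for a,b in [(197,235),(291,235),(244,187),(244,284)]]
RS=[(240+a*k,170+b*k) for a,b in [(70,112),(168,110),(120,70),(118,150)]]
print("rim fit",fit([onz(t,*p,.142) for p in R]),fit([onz(s,*p,.142) for p in RS]))
c={n:onz(t,*p,z) for n,p,z in [("rl",(220,173),.082),("rr",(440,126),.082),("fl",(237,265),.06),("fr",(463,214),.06)]}
for n in c: print(n,r(c[n]))
print("centre",r(sum(c.values())/4))
for a,b in (("rl","rr"),("fl","fr")):
    d=c[a]-c[b];print("yaw",np.degrees(np.arctan2(-d[0],d[1])),np.linalg.norm(d[:2]))
print("clamp",r(onz(t,352.4,241.4,.066)))
E
```

```text
rim tri [ 0.5267 -0.1101  0.1337] top@.142 [ 0.5251 -0.1105  0.142 ] scene@.142 [ 0.5335 -0.1099  0.142 ]
tray tri [ 0.5914 -0.0553  0.0677]
tray fit [ 0.5893 -0.0567  0.1295] [ 0.5977 -0.0527  0.1274]
rim fit [ 0.5249 -0.1105  0.0413] [ 0.5336 -0.1099  0.0401]
rl [0.6589 0.3191 0.082 ]
rr [ 0.7998 -0.3749  0.082 ]
fl [0.3774 0.2673 0.06  ]
fr [ 0.5189 -0.434   0.06  ]
centre [ 0.5887 -0.0556  0.071 ]
yaw 11.469399313708037 0.7081969459219495
yaw 11.406198422488139 0.715437954521753
clamp [ 0.4416 -0.0838  0.066 ]
```

Call:
{"method": "play_rows", "body": {
  "targets": [
    {"dp":[0.02,-0.014,-0.003],"turn":-6},
    {"dp":[0.06,-0.042,-0.008],"turn":-12},
    {"dp":[0.1,-0.07,-0.015],"turn":-18},
    {"dp":[0.14,-0.1,-0.02],"turn":-25},
    {"dp":[0.18,-0.128,-0.025],"turn":-32},
    {"dp":[0.22,-0.156,-0.03],"turn":-40},
    {"dp":[0.26,-0.184,-0.035],"turn":-48},
    {"dp":[0.3,-0.212,-0.04],"turn":-56},
    {"dp":[0.34,-0.24,-0.043],"turn":-63},
    {"dp":[0.38,-0.268,-0.046],"turn":-69},
    {"dp":[0.42,-0.296,-0.05],"turn":-75},
    {"dp":[0.455,-0.32,-0.05],"turn":-75}
  ],
  "hand": 0,
  "squeeze": 20
}}

```text
clock: 1.3
eef_pos: [0.501, -0.0982, 0.3003]
eef_rot: [0.703, 0.711, 0.0, 0.0]
wrist_force: [0.0, -0.7, 0.1]
finger_gap: 0.002
gripper_force: 0.0
```

```bash
python3 - <<'E'
from h import *
q=robot.sense();print({k:np.round(q[k],4) for k in ("clock","joint_pos","eef_pos","eef_rot","finger_gap")})
im=robot.read_camera("wrist");c=robot.get_calibration("wrist")
cv2.imwrite("pics/w0.png",im[:,:,::-1]);print({k:np.round(v,4).tolist() for k,v in c.items()})
q=robot.sense();print({k:np.round(q[k],4) for k in ("clock","eef_pos","eef_rot")})
E
```

```text
{'clock': np.float64(1.3), 'joint_pos': array([-3.5810e-01,  1.8020e-01,  4.4800e-02,  1.4349e+00,  1.0000e-04,
        1.2002e+00]), 'eef_pos': array([ 0.501 , -0.0982,  0.3003]), 'eef_rot': array([7.027e-01, 7.115e-01, 1.000e-04, 2.000e-04]), 'finger_gap': np.float64(0.0019)}
{'fx': 292.0879, 'fy': 292.0879, 'cx': 320.3322, 'cy': 198.7511, 'k1': -0.0169, 'extrinsics': [[0.9999, 0.0123, 0.0053, 0.5036], [0.0133, -0.9553, -0.2954, -0.0183], [0.0014, 0.2954, -0.9554, 0.4232], [0.0, 0.0, 0.0, 1.0]]}
{'clock': np.float64(1.35), 'eef_pos': array([ 0.5036, -0.0947,  0.2995]), 'eef_rot': array([ 7.028e-01,  7.114e-01,  1.200e-03, -4.000e-04])}
```

View pics/w0.png

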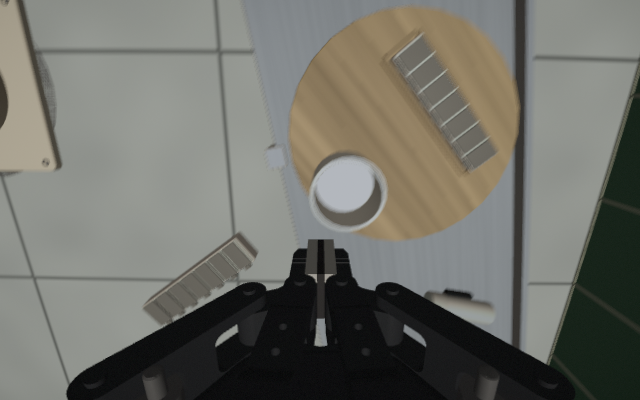

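Wrist view: the mouth is centred near (348,191), the clamp is at (275,157), the tray is in full view, and the closed fingertips are at (320,245). I'll retake it settled and fit the circles.

```bash
cat >> h.py <<'E'
def circ(cal,im,z,c,r0,span=.012,n=180,sign=None,angs=None):
    """refine circle at height z from radial edges; returns cx,cy,r,resid"""
    g=cv2.GaussianBlur(im,(3,3),0).astype(float);P=[]
    rr=np.linspace(r0-span,r0+span,61)
    for a in (np.linspace(0,2*np.pi,n,endpoint=False) if angs is None else angs):
        uv=np.array([proj(cal,[c[0]+r*np.cos(a),c[1]+r*np.sin(a),z]) for r in rr],np.float32)
        if uv.min()<1 or uv[:,0].max()>638 or uv[:,1].max()>398: continue
        if uv[:,1].max()>236 and 60<uv[:,0].mean()<580: continue
        s=cv2.remap(g.astype(np.float32),uv[:,:1],uv[:,1:],cv2.INTER_LINEAR)[:,0]
        d=s[6:]-s[:-6]; d=(d**2).sum(1)**.5 if sign is None else sign(d)
        i=d.argmax(); P.append([c[0]+rr[i+3]*np.cos(a),c[1]+rr[i+3]*np.sin(a)])
    P=np.array(P)
    for _ in range(6):
        A=np.c_[2*P,np.ones(len(P))];x=np.linalg.lstsq(A,(P**2).sum(1),rcond=None)[0];r=np.sqrt(x[2]+x[0]**2+x[1]**2)
        e=np.abs(np.hypot(*(P-x[:2]).T)-r);k=e<max(.0008,2*np.median(e))
        P=P[k]
    return np.round([x[0],x[1],r,e.mean()],4),len(P)
E
cat > m.py <<'E'
from h import *
import sys
c=robot.get_calibration("wrist");im=robot.read_camera("wrist");np.savez(sys.argv[1],im=im,c=c)
q=robot.sense();print(q["clock"],q["eef_pos"].round(4),q["eef_rot"].round(4))
wood=lambda d:-(d[:,0]-d[:,2]) # wood->grey : red-blue drops
o,n=circ(c,im,.09,(.591,-.056),.130,.015,sign=wood);print("tray@.09",o,n)
for b in [onz(c,348,191,.142)[:2]] if len(sys.argv)<3 else [np.array([float(sys.argv[2]),float(sys.argv[3])])]:
    for s in (.012,.006): 
        o,n=circ(c,im,.142,b,.039,s,sign=lambda d:-d.sum(1));b=o[:2];print("rim@.142",o,n)
E
python3 m.py a.npz; python3 - <<'E'
from h import *
c=robot.get_calibration("wrist")
print("clamp",onz(c,275,157,.066).round(4), "front edge",[onz(c,*p,.06).round(4) for p in((247,18),(297,235))],"rear",[onz(c,*p,.082).round(4) for p in((516,10),(516,380))])
E
```

```text
1.4 [ 0.502  -0.0968  0.2993] [ 7.025e-01  7.117e-01  3.000e-04 -6.000e-04]
tray@.09 [ 5.922e-01 -5.290e-02  1.284e-01  2.000e-04] 112
rim@.142 [ 5.308e-01 -1.031e-01  3.450e-02  3.000e-04] 58
rim@.142 [ 5.281e-01 -1.074e-01  3.830e-02  2.000e-04] 121
clamp [ 0.4473 -0.0782  0.066 ] front edge [array([0.4202, 0.0738, 0.06  ]), array([ 0.4728, -0.1847,  0.06  ])] rear [array([0.7023, 0.0805, 0.082 ]), array([ 0.8093, -0.4141,  0.082 ])]
```

Call:
{"method": "play_rows", "body": {
  "targets": [
    {"dp":[-0.015,0.02,-0.02],"turn":0},
    {"dp":[-0.035,0.045,-0.045],"turn":0},
    {"dp":[-0.05,0.06,-0.06],"turn":0},
    {"dp":[-0.05,0.06,-0.06],"turn":0},
    {"dp":[-0.05,0.06,-0.06],"turn":0}
  ]
}}

```text
clock: 1.9
eef_pos: [0.56, -0.1504, 0.3591]
eef_rot: [0.705, 0.71, -0.0, -0.001]
wrist_force: [-1.5, -0.1, 0.0]
finger_gap: -0.003
gripper_force: 0.0
```

```bash
python3 m.py b.npz .528 -.1074; python3 - <<'E'
from h import *
a=np.load("b.npz",allow_pickle=True);c=a["c"].item()
im=a["im"][:,:,::-1];u,v=proj(c,(.447,-.08,.066)).astype(int);print(u,v)
x0,y0=max(u-40,0),max(v-40,0);k=cv2.resize(im[y0:y0+80,x0:x0+80],(400,400),interpolation=cv2.INTER_CUBIC)
u,v=proj(c,(.528,-.107,.142)).astype(int);x1,y1=max(u-40,0),max(v-40,0);k2=cv2.resize(im[y1:y1+80,x1:x1+80],(400,400),interpolation=cv2.INTER_CUBIC)
print(x0,y0,x1,y1);cv2.imwrite("pics/b.png",np.hstack([k,k2]))
E
```

```text
1.95 [ 0.5596 -0.15    0.3591] [ 7.045e-01  7.097e-01 -3.000e-04 -8.000e-04]
tray@.09 [ 5.927e-01 -5.290e-02  1.284e-01  3.000e-04] 118
rim@.142 [ 5.281e-01 -1.077e-01  3.840e-02  2.000e-04] 97
rim@.142 [ 5.282e-01 -1.077e-01  3.840e-02  2.000e-04] 180
237 112
197 72 251 98
```

View pics/b.png

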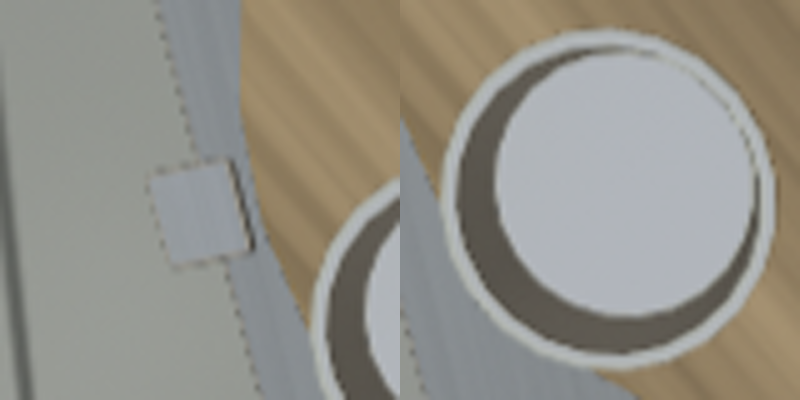

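The enlarged crop shows the clamp, with its centre at px (237.2,115) and the middle of its back face at (245.2,112.6), and a clean mouth circle. Both wrist views give the same rim centre at z=0.142, so that height holds.

```bash
cat >> h.py <<'E'
TR=np.array([.5925,-.0529])
def polar(cal,im,z=.09):
    A=np.radians(np.arange(0,360,.5));R=np.linspace(.02,.126,54)
    uv=np.array([[proj(cal,[TR[0]+r*np.cos(a),TR[1]+r*np.sin(a),z]) for r in R] for a in A],np.float32)
    g=cv2.GaussianBlur(cv2.cvtColor(im,cv2.COLOR_RGB2LAB),(3,3),0).astype(np.float32)
    s=cv2.remap(g,uv[...,0],uv[...,1],cv2.INTER_LINEAR)
    u,v=uv[...,0],uv[...,1]
    m=(u>2)&(u<637)&(v>2)&(v<397)&~((v>225)&(u>60)&(u<580))
    return s,m.astype(np.float32)
def turn(ref,cur):
    """tray turn in deg (0..360) of cur rel. ref, and score"""
    (a,ma),(b,mb)=ref,cur;best=[]
    hp=lambda x:x-cv2.blur(x,(1,1))
    for k in range(720):
        a2=np.roll(a,k,0);m=np.roll(ma,k,0)*mb;n=m.sum()
        if n<3000: best.append(-1);continue
        sc=0
        for ch in (0,2):
            x=a2[...,ch];y=b[...,ch];x=(x-(x*m).sum()/n)*m;y=(y-(y*m).sum()/n)*m
            sc+=(x*y).sum()/np.sqrt((x*x).sum()*(y*y).sum())/2
        best.append(sc)
    k=int(np.argmax(best));p=[best[(k+j)%720] for j in(-1,0,1)]
    return (k+.5*(p[0]-p[2])/(p[0]-2*p[1]+p[2]))*.5,best[k]
E
python3 - <<'E'
from h import *
A=np.load("a.npz",allow_pickle=True);B=np.load("b.npz",allow_pickle=True);c=B["c"].item()
for p,z in(((237.2,115),.068),((245.2,112.6),.066),((229,72),.06),((248.6,150),.06)):
    w=onz(c,*p,z);d=w[:2]-TR;print(w.round(4),np.hypot(*d).round(4),np.degrees(np.arctan2(-d[1],-d[0])).round(2))
print(np.degrees(np.arctan2(*( (onz(c,248.6,150,.06)-onz(c,229,72,.06))[:2]*[1,-1]))))
import time;t=time.time()
a=polar(A["c"].item(),A["im"]);b=polar(c,B["im"]);print(turn(b,a),turn(a,b),time.time()-t)
E
```

```text
[ 0.4465 -0.0837  0.068 ] 0.1492 11.91
[ 0.4572 -0.0805  0.066 ] 0.1381 11.53
[ 0.4373 -0.0283  0.06  ] 0.1571 -9.02
[ 0.4572 -0.1325  0.06  ] 0.157 30.46
10.791670848117873
(np.float32(1.0649413), np.float32(0.83700097)) (np.float32(358.93506), np.float32(0.8370011)) 4.24032187461853
```

Call:
{"method": "play_rows", "body": {
  "targets": [
    {"dp":[0.021,-0.016,0.02],"turn":0},
    {"dp":[0.042,-0.032,0.05],"turn":0},
    {"dp":[0.042,-0.032,0.09],"turn":0},
    {"dp":[0.042,-0.032,0.13],"turn":0},
    {"dp":[0.042,-0.032,0.155],"turn":0},
    {"dp":[0.042,-0.032,0.172],"turn":0},
    {"dp":[0.042,-0.032,0.172],"turn":0},
    {"dp":[0.042,-0.032,0.172],"turn":0}
  ]
}}

```text
clock: 2.75
eef_pos: [0.5272, -0.1078, 0.1884]
eef_rot: [0.704, 0.71, -0.0, -0.0]
wrist_force: [0.1, -0.2, -0.1]
finger_gap: 0.003
gripper_force: 0.0
```

```bash
python3 - <<'E'
from h import *
c=robot.get_calibration("wrist");im=robot.read_camera("wrist");q=robot.sense();print(q["clock"],q["eef_pos"].round(4),q["wrist_force"].round(2))
B=np.load("b.npz",allow_pickle=True);b=polar(B["c"].item(),B["im"]);print(turn(b,polar(c,im)))
cv2.imwrite("pics/d.png",im[:,:,::-1])
print(circ(c,im,.142,(.528,-.1076),.039,.006,sign=lambda d:-d.sum(1)))
E
```

```text
2.8 [ 0.5278 -0.108   0.189 ] [-0.4  -0.64  0.78]
(np.float32(0.84464616), np.float32(0.8085954))
(array([ 5.283e-01, -1.072e-01,  3.810e-02,  1.000e-04]), 90)
```

View pics/d.png

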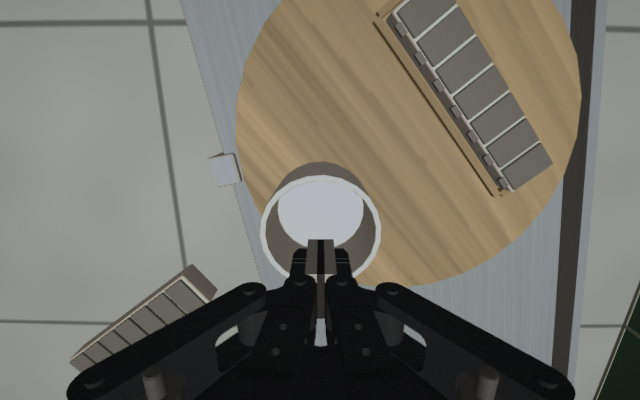

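The fingers are now centred over the mouth, with the rim visible around (320,230). Next is a row planner, then the dip and a slow crawl to contact.

```bash
cat > plan.py <<'E'
from h import *
import json
H=np.radians(90.46);X=np.array([np.cos(H),np.sin(H)]);Y=np.array([np.sin(H),-np.cos(H)])
def rows(phis,zs,r=.085):
    """phis deg (tray frame, world azimuth), zs TCP; prints rows from stored commanded pose, stores the new one"""
    c=np.array(json.load(open("cmd.json")));out=[]
    for p,z in zip(phis,zs):
        a=np.radians(p);w=TR+r*np.array([np.cos(a),np.sin(a)])-c[:2]
        out.append({"dp":[round(float(w@X),3),round(float(w@Y),3),round(float(c[2]-z),3)],"turn":0})
    d=out[-1]["dp"];n=c.copy();n[:2]+=d[0]*X+d[1]*Y;n[2]-=d[2];json.dump(n.tolist(),open("cmd.json","w"))
    print(json.dumps(out))
def beaker(tag=None,guess=None):
    """measure beaker azimuth (deg) with wrist camera at rim"""
    q=robot.sense();c=robot.get_calibration("wrist");im=robot.read_camera("wrist")
    if tag: np.savez(tag,im=im,c=c)
    out=[]
    for g in np.arange(guess-16,guess+17,4):
        b=TR+.085*np.array([np.cos(np.radians(g)),np.sin(np.radians(g))])
        try:
            for s in (.01,.006,.004):
                o,n=circ(c,im,.142,b,.0385,s,n=120,sign=lambda d:-d.sum(1));b=o[:2]
            d=b-TR;out.append((n,o[2],o[3],np.hypot(*d).round(4),np.degrees(np.arctan2(d[1],d[0]))%360))
        except Exception as e: pass
    out=[o for o in out if abs(o[1]-.0385)<.0015 and abs(o[3]-.085)<.006]
    out.sort(key=lambda o:-o[0]);f=(q["eef_pos"][:2]-TR)
    print("t",q["clock"],"finger",np.degrees(np.arctan2(f[1],f[0]))%360,np.hypot(*f).round(4),"z",q["eef_pos"][2].round(4),"F",q["wrist_force"].round(1))
    for o in out[:3]: print(np.round(o,4))
    return out[0][-1] if out else None
E
echo '[0.5278,-0.108,0.189]'>cmd.json
python3 - <<'E'
from plan import *
w=.25*57.3*.1
rows([220.4]*3+[220.4+w*k for k in range(1,10)],[.172,.152,.141]+[.141]*9)
p=220.4+9*w;v=.25;P=[]
for k in range(21):
    v2=min(1.6,v+.075);p+=(v+v2)/2*5.73;v=v2;P.append(p)
print(P,v)
rows(P[:12],[.141]*12);rows(P[12:],[.141]*9)
E
```

```text
[{"dp": [0.0, -0.0, 0.017], "turn": 0}, {"dp": [0.0, -0.0, 0.037], "turn": 0}, {"dp": [0.0, -0.0, 0.048], "turn": 0}, {"dp": [-0.002, 0.001, 0.048], "turn": 0}, {"dp": [-0.003, 0.003, 0.048], "turn": 0}, {"dp": [-0.005, 0.004, 0.048], "turn": 0}, {"dp": [-0.006, 0.006, 0.048], "turn": 0}, {"dp": [-0.008, 0.007, 0.048], "turn": 0}, {"dp": [-0.009, 0.009, 0.048], "turn": 0}, {"dp": [-0.011, 0.01, 0.048], "turn": 0}, {"dp": [-0.012, 0.012, 0.048], "turn": 0}, {"dp": [-0.013, 0.014, 0.048], "turn": 0}]
[234.93987500000003, 237.01700000000002, 239.52387500000003, 242.46050000000002, 245.82687500000003, 249.62300000000002, 253.84887500000002, 258.5045, 263.589875, 269.105, 275.04987500000004, 281.4245, 288.228875, 295.463, 303.12687500000004, 311.2205, 319.743875, 328.697, 337.865, 347.033, 356.201] 1.6
[{"dp": [-0.002, 0.002, 0.0], "turn": 0}, {"dp": [-0.003, 0.004, 0.0], "turn": 0}, {"dp": [-0.005, 0.007, 0.0], "turn": 0}, {"dp": [-0.007, 0.011, 0.0], "turn": 0}, {"dp": [-0.01, 0.016, 0.0], "turn": 0}, {"dp": [-0.012, 0.021, 0.0], "turn": 0}, {"dp": [-0.014, 0.027, 0.0], "turn": 0}, {"dp": [-0.016, 0.034, 0.0], "turn": 0}, {"dp": [-0.017, 0.041, 0.0], "turn": 0}, {"dp": [-0.017, 0.049, 0.0], "turn": 0}, {"dp": [-0.017, 0.058, 0.0], "turn": 0}, {"dp": [-0.016, 0.067, 0.0], "turn": 0}]
[{"dp": [0.003, 0.01, 0.0], "turn": 0}, {"dp": [0.007, 0.02, 0.0], "turn": 0}, {"dp": [0.012, 0.03, 0.0], "turn": 0}, {"dp": [0.019, 0.04, 0.0], "turn": 0}, {"dp": [0.028, 0.049, 0.0], "turn": 0}, {"dp": [0.039, 0.056, 0.0], "turn": 0}, {"dp": [0.051, 0.063, 0.0], "turn": 0}, {"dp": [0.064, 0.067, 0.0], "turn": 0}, {"dp": [0.077, 0.069, 0.0], "turn": 0}]
```

Call:
{"method": "play_rows", "body": {
  "targets": [
    {"dp":[0.0,0.0,0.017],"turn":0},
    {"dp":[0.0,0.0,0.037],"turn":0},
    {"dp":[0.0,0.0,0.048],"turn":0},
    {"dp":[-0.002,0.001,0.048],"turn":0},
    {"dp":[-0.003,0.003,0.048],"turn":0},
    {"dp":[-0.005,0.004,0.048],"turn":0},
    {"dp":[-0.006,0.006,0.048],"turn":0},
    {"dp":[-0.008,0.007,0.048],"turn":0},
    {"dp":[-0.009,0.009,0.048],"turn":0},
    {"dp":[-0.011,0.01,0.048],"turn":0},
    {"dp":[-0.012,0.012,0.048],"turn":0},
    {"dp":[-0.013,0.014,0.048],"turn":0}
  ]
}}

```text
clock: 4.0
eef_pos: [0.5421, -0.1212, 0.14]
eef_rot: [0.704, 0.71, -0.0, -0.0]
wrist_force: [-0.7, -0.1, 0.1]
finger_gap: 0.001
gripper_force: 0.0
```

```bash
python3 -c "
from plan import *
beaker('e.npz',221)"
```

```text
t 4.0 finger 233.58925565093134 0.0848 z 0.14 F [-0.7 -0.1  0.1]
[5.200000e+01 3.810000e-02 1.000000e-04 8.400000e-02 2.202684e+02]
[5.200000e+01 3.810000e-02 1.000000e-04 8.400000e-02 2.202684e+02]
[5.200000e+01 3.810000e-02 1.000000e-04 8.410000e-02 2.203204e+02]
```

Call:
{"method": "play_rows", "body": {
  "targets": [
    {"dp":[-0.002,0.002,0.0],"turn":0},
    {"dp":[-0.003,0.004,0.0],"turn":0},
    {"dp":[-0.005,0.007,0.0],"turn":0},
    {"dp":[-0.007,0.011,0.0],"turn":0},
    {"dp":[-0.01,0.016,0.0],"turn":0},
    {"dp":[-0.012,0.021,0.0],"turn":0},
    {"dp":[-0.014,0.027,0.0],"turn":0},
    {"dp":[-0.016,0.034,0.0],"turn":0},
    {"dp":[-0.017,0.041,0.0],"turn":0},
    {"dp":[-0.017,0.049,0.0],"turn":0},
    {"dp":[-0.017,0.058,0.0],"turn":0},
    {"dp":[-0.016,0.067,0.0],"turn":0}
  ]
}}

```text
clock: 5.25
eef_pos: [0.61, -0.1365, 0.1399]
eef_rot: [0.704, 0.71, -0.0, 0.0]
wrist_force: [0.1, -0.0, 0.2]
finger_gap: -0.004
gripper_force: 0.0
```

Call:
{"method": "play_rows", "body": {
  "targets": [
    {"dp":[0.003,0.01,0.0],"turn":0},
    {"dp":[0.007,0.02,0.0],"turn":0},
    {"dp":[0.012,0.03,0.0],"turn":0},
    {"dp":[0.019,0.04,0.0],"turn":0},
    {"dp":[0.028,0.049,0.0],"turn":0},
    {"dp":[0.039,0.056,0.0],"turn":0},
    {"dp":[0.051,0.063,0.0],"turn":0},
    {"dp":[0.064,0.067,0.0],"turn":0},
    {"dp":[0.077,0.069,0.0],"turn":0}
  ]
}}

```text
clock: 6.15
eef_pos: [0.6778, -0.0576, 0.1399]
eef_rot: [0.704, 0.71, 0.0, -0.0]
wrist_force: [0.3, -0.7, 0.0]
finger_gap: -0.001
gripper_force: 0.0
```

```bash
python3 -c "
from plan import *
beaker('f.npz',342)
beaker('f2.npz',345)"
```

```text
t 6.15 finger 356.8470122267764 0.0854 z 0.1399 F [ 0.3 -0.7  0. ]
[2.90000e+01 3.85000e-02 7.00000e-04 7.93000e-02 1.58064e+01]
t 6.2 finger 358.08924587634607 0.0853 z 0.14 F [-0.4  1.1  0.3]
```

```bash
python3 - <<'E'
from plan import *
B=np.load("b.npz",allow_pickle=True);b=polar(B["c"].item(),B["im"])
for n in("f","f2"):
    a=np.load(n+".npz",allow_pickle=True);k,s=turn(b,polar(a["c"].item(),a["im"]));print(n,220.4+k-360,s)
cv2.imwrite("pics/f2.png",a["im"][:,:,::-1])
E
```

```text
f -17.880096 0.63256615
f2 -13.677307 0.5732335
```

View pics/f2.png

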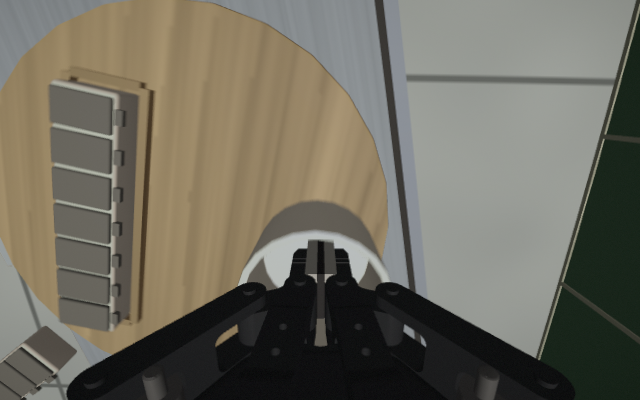

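The polar fit puts the beaker at 342.1° when t=6.15 and 346.3° when t=6.20. The picture agrees: the beaker is near (315,260), with the fingers still inside. Next I match its speed, lift out and track.

```bash
cat >> plan.py <<'E'
def predict(phi,w,t,ts,a=.06,b=.04):
    out=[];dt=.01
    for T in ts:
        while t<T-1e-6:
            w-=(a+b*w)*dt;phi+=np.degrees(w*dt);t+=dt
        out.append(phi)
    return np.array(out),w
def look(tag):
    B=np.load("b.npz",allow_pickle=True);b=polar(B["c"].item(),B["im"])
    q=robot.sense();c=robot.get_calibration("wrist");im=robot.read_camera("wrist");np.savez(tag,im=im,c=c)
    k,s=turn(b,polar(c,im));f=q["eef_pos"][:2]-TR
    print("t",round(q["clock"],3),"beaker",(220.4+k)%360,"score",s,"finger",np.degrees(np.arctan2(f[1],f[0]))%360,np.hypot(*f).round(4),"z",q["eef_pos"][2].round(4))
E
python3 - <<'E'
from plan import *
p,w=predict(351.0,1.58,6.25,6.25+.1*np.arange(1,13));print(p,w)
p[0]=362.2;p[1]=369.6
rows(p,[.141,.141,.157,.174]+[.187]*8)
E
```

```text
[360.01395609 368.95760554 377.83122906 386.63510625 395.36951561
 404.03473449 412.63103916 421.15870479 429.61800543 438.00921406
 446.33260256 454.58844171] 1.4356238745567211
[{"dp": [0.009, 0.0, 0.0], "turn": 0}, {"dp": [0.02, -0.001, 0.0], "turn": 0}, {"dp": [0.032, -0.004, -0.016], "turn": 0}, {"dp": [0.044, -0.009, -0.033], "turn": 0}, {"dp": [0.055, -0.015, -0.046], "turn": 0}, {"dp": [0.065, -0.023, -0.046], "turn": 0}, {"dp": [0.074, -0.033, -0.046], "turn": 0}, {"dp": [0.081, -0.043, -0.046], "turn": 0}, {"dp": [0.086, -0.055, -0.046], "turn": 0}, {"dp": [0.09, -0.067, -0.046], "turn": 0}, {"dp": [0.091, -0.079, -0.046], "turn": 0}, {"dp": [0.091, -0.091, -0.046], "turn": 0}]
```

Call:
{"method": "play_rows", "body": {
  "targets": [
    {"dp":[0.009,0.0,0.0],"turn":0},
    {"dp":[0.02,-0.001,0.0],"turn":0},
    {"dp":[0.032,-0.004,-0.016],"turn":0},
    {"dp":[0.044,-0.009,-0.033],"turn":0},
    {"dp":[0.055,-0.015,-0.046],"turn":0},
    {"dp":[0.065,-0.023,-0.046],"turn":0},
    {"dp":[0.074,-0.033,-0.046],"turn":0},
    {"dp":[0.081,-0.043,-0.046],"turn":0},
    {"dp":[0.086,-0.055,-0.046],"turn":0},
    {"dp":[0.09,-0.067,-0.046],"turn":0},
    {"dp":[0.091,-0.079,-0.046],"turn":0},
    {"dp":[0.091,-0.091,-0.046],"turn":0}
  ]
}}

```text
clock: 7.45
eef_pos: [0.5843, 0.0316, 0.1852]
eef_rot: [0.704, 0.71, -0.0, -0.0]
wrist_force: [0.5, -0.3, 0.9]
finger_gap: 0.001
gripper_force: 0.0
```

```bash
python3 -c "
from plan import *
look('g.npz')"
```

```text
t 7.45 beaker 94.55884 score 0.76584494 finger 95.5735258443142 0.0849 z 0.1852
```

```bash
python3 - <<'E'
from plan import *
p,w=predict(94.6,1.436,7.45,7.5+.1*np.arange(1,25));print(p[[0,11,23]],w)
rows(p[:12],[.187]*12);rows(p[12:],[.187]*12)
E
```

```text
[106.86091564 192.23352338 276.54468621] 1.1618689943607778
[{"dp": [-0.003, -0.018, 0.0], "turn": 0}, {"dp": [-0.007, -0.029, 0.0], "turn": 0}, {"dp": [-0.013, -0.04, 0.0], "turn": 0}, {"dp": [-0.02, -0.049, 0.0], "turn": 0}, {"dp": [-0.028, -0.057, 0.0], "turn": 0}, {"dp": [-0.037, -0.064, 0.0], "turn": 0}, {"dp": [-0.047, -0.07, 0.0], "turn": 0}, {"dp": [-0.058, -0.075, 0.0], "turn": 0}, {"dp": [-0.069, -0.077, 0.0], "turn": 0}, {"dp": [-0.08, -0.079, 0.0], "turn": 0}, {"dp": [-0.091, -0.079, 0.0], "turn": 0}, {"dp": [-0.102, -0.077, 0.0], "turn": 0}]
[{"dp": [-0.01, 0.003, 0.0], "turn": 0}, {"dp": [-0.02, 0.007, 0.0], "turn": 0}, {"dp": [-0.03, 0.012, 0.0], "turn": 0}, {"dp": [-0.038, 0.019, 0.0], "turn": 0}, {"dp": [-0.046, 0.026, 0.0], "turn": 0}, {"dp": [-0.052, 0.034, 0.0], "turn": 0}, {"dp": [-0.058, 0.043, 0.0], "turn": 0}, {"dp": [-0.062, 0.053, 0.0], "turn": 0}, {"dp": [-0.065, 0.062, 0.0], "turn": 0}, {"dp": [-0.067, 0.072, 0.0], "turn": 0}, {"dp": [-0.067, 0.082, 0.0], "turn": 0}, {"dp": [-0.067, 0.092, 0.0], "turn": 0}]
```

Call:
{"method": "play_rows", "body": {
  "targets": [
    {"dp":[-0.003,-0.018,0.0],"turn":0},
    {"dp":[-0.007,-0.029,0.0],"turn":0},
    {"dp":[-0.013,-0.04,0.0],"turn":0},
    {"dp":[-0.02,-0.049,0.0],"turn":0},
    {"dp":[-0.028,-0.057,0.0],"turn":0},
    {"dp":[-0.037,-0.064,0.0],"turn":0},
    {"dp":[-0.047,-0.07,0.0],"turn":0},
    {"dp":[-0.058,-0.075,0.0],"turn":0},
    {"dp":[-0.069,-0.077,0.0],"turn":0},
    {"dp":[-0.08,-0.079,0.0],"turn":0},
    {"dp":[-0.091,-0.079,0.0],"turn":0},
    {"dp":[-0.102,-0.077,0.0],"turn":0}
  ]
}}

```text
clock: 8.7
eef_pos: [0.5097, -0.0724, 0.186]
eef_rot: [0.704, 0.71, 0.0, 0.0]
wrist_force: [-0.1, -0.7, 0.1]
finger_gap: -0.005
gripper_force: 0.0
```

Call:
{"method": "play_rows", "body": {
  "targets": [
    {"dp":[-0.01,0.003,0.0],"turn":0},
    {"dp":[-0.02,0.007,0.0],"turn":0},
    {"dp":[-0.03,0.012,0.0],"turn":0},
    {"dp":[-0.038,0.019,0.0],"turn":0},
    {"dp":[-0.046,0.026,0.0],"turn":0},
    {"dp":[-0.052,0.034,0.0],"turn":0},
    {"dp":[-0.058,0.043,0.0],"turn":0},
    {"dp":[-0.062,0.053,0.0],"turn":0},
    {"dp":[-0.065,0.062,0.0],"turn":0},
    {"dp":[-0.067,0.072,0.0],"turn":0},
    {"dp":[-0.067,0.082,0.0],"turn":0},
    {"dp":[-0.067,0.092,0.0],"turn":0}
  ]
}}

```text
clock: 9.9
eef_pos: [0.603, -0.1374, 0.1859]
eef_rot: [0.704, 0.71, 0.0, -0.0]
wrist_force: [-0.8, -0.2, -0.6]
finger_gap: -0.001
gripper_force: 0.0
```

```bash
python3 -c "
from plan import *
look('i.npz')"
```

```text
t 9.9 beaker 267.29486 score 0.8394035 finger 277.0877705662024 0.0852 z 0.1859
```

```bash
python3 - <<'E'
from plan import *
a=np.load("i.npz",allow_pickle=True)
b=TR+.085*np.array([np.cos(np.radians(267.3)),np.sin(np.radians(267.3))])
for s in(.008,.005,.004):
    o,n=circ(a["c"].item(),a["im"],.142,b,.0385,s,sign=lambda d:-d.sum(1));b=o[:2];d=b-TR;print(o,n,np.degrees(np.arctan2(d[1],d[0]))%360,np.hypot(*d))
p,w=predict(267.5,1.065,9.9,9.95+.1*np.arange(1,13),.08,.053);print(p,w)
p[0]=277.6;p[1]=282.
rows(p,[.187]*12)
E
```

```text
[ 5.897e-01 -1.372e-01  3.820e-02  1.000e-04] 69 268.09763670270684 0.08434648777512907
[ 5.896e-01 -1.372e-01  3.820e-02  1.000e-04] 90 268.0297477818444 0.08434986662704333
[ 5.896e-01 -1.372e-01  3.820e-02  1.000e-04] 90 268.0297477818444 0.08434986662704333
[276.55941974 282.50199932 288.36743078 294.15612203 299.86847884
 305.50490479 311.06580138 316.55156796 321.96260176 327.29929792
 332.5620495  337.75124746] 0.899928386734759
[{"dp": [0.0, 0.002, 0.0], "turn": 0}, {"dp": [0.001, 0.008, 0.0], "turn": 0}, {"dp": [0.004, 0.017, 0.0], "turn": 0}, {"dp": [0.007, 0.025, 0.0], "turn": 0}, {"dp": [0.011, 0.033, 0.0], "turn": 0}, {"dp": [0.015, 0.04, 0.0], "turn": 0}, {"dp": [0.02, 0.046, 0.0], "turn": 0}, {"dp": [0.026, 0.052, 0.0], "turn": 0}, {"dp": [0.032, 0.058, 0.0], "turn": 0}, {"dp": [0.038, 0.062, 0.0], "turn": 0}, {"dp": [0.045, 0.066, 0.0], "turn": 0}, {"dp": [0.052, 0.07, 0.0], "turn": 0}]
```

Call:
{"method": "play_rows", "body": {
  "targets": [
    {"dp":[0.0,0.002,0.0],"turn":0},
    {"dp":[0.001,0.008,0.0],"turn":0},
    {"dp":[0.004,0.017,0.0],"turn":0},
    {"dp":[0.007,0.025,0.0],"turn":0},
    {"dp":[0.011,0.033,0.0],"turn":0},
    {"dp":[0.015,0.04,0.0],"turn":0},
    {"dp":[0.02,0.046,0.0],"turn":0},
    {"dp":[0.026,0.052,0.0],"turn":0},
    {"dp":[0.032,0.058,0.0],"turn":0},
    {"dp":[0.038,0.062,0.0],"turn":0},
    {"dp":[0.045,0.066,0.0],"turn":0},
    {"dp":[0.052,0.07,0.0],"turn":0}
  ]
}}

```text
clock: 11.15
eef_pos: [0.672, -0.0844, 0.186]
eef_rot: [0.704, 0.71, 0.0, -0.0]
wrist_force: [-0.6, -0.4, -0.4]
finger_gap: 0.003
gripper_force: 0.0
```

```bash
python3 -c "
from plan import *
look('j.npz')"
```

```text
t 11.15 beaker 337.42172 score 0.8121573 finger 338.3867927345873 0.0855 z 0.186
```

```bash
python3 - <<'E'
from plan import *
p,w=predict(337.5,.893,11.15,11.2+.1*np.arange(1,13),.08,.053);print(p,w)
rows(p,[.187]*12)
E
```

```text
[345.08744085 350.05518406 354.95093349 359.77506978 364.52797158
 369.21001554 373.82157631 378.36302656 382.83473699 387.23707635
 391.57041141 395.83510705] 0.7389569537509626
[{"dp": [0.01, 0.003, 0.0], "turn": 0}, {"dp": [0.017, 0.005, 0.0], "turn": 0}, {"dp": [0.024, 0.006, 0.0], "turn": 0}, {"dp": [0.032, 0.006, 0.0], "turn": 0}, {"dp": [0.039, 0.006, 0.0], "turn": 0}, {"dp": [0.046, 0.005, 0.0], "turn": 0}, {"dp": [0.052, 0.004, 0.0], "turn": 0}, {"dp": [0.059, 0.002, 0.0], "turn": 0}, {"dp": [0.065, -0.0, 0.0], "turn": 0}, {"dp": [0.071, -0.003, 0.0], "turn": 0}, {"dp": [0.076, -0.006, 0.0], "turn": 0}, {"dp": [0.082, -0.01, 0.0], "turn": 0}]
```

Call:
{"method": "play_rows", "body": {
  "targets": [
    {"dp":[0.01,0.003,0.0],"turn":0},
    {"dp":[0.017,0.005,0.0],"turn":0},
    {"dp":[0.024,0.006,0.0],"turn":0},
    {"dp":[0.032,0.006,0.0],"turn":0},
    {"dp":[0.039,0.006,0.0],"turn":0},
    {"dp":[0.046,0.005,0.0],"turn":0},
    {"dp":[0.052,0.004,0.0],"turn":0},
    {"dp":[0.059,0.002,0.0],"turn":0},
    {"dp":[0.065,0.0,0.0],"turn":0},
    {"dp":[0.071,-0.003,0.0],"turn":0},
    {"dp":[0.076,-0.006,0.0],"turn":0},
    {"dp":[0.082,-0.01,0.0],"turn":0}
  ]
}}

```text
clock: 12.4
eef_pos: [0.6608, -0.0027, 0.186]
eef_rot: [0.704, 0.71, -0.0, 0.0]
wrist_force: [-0.0, -0.0, 0.6]
finger_gap: 0.002
gripper_force: 0.0
```

```bash
python3 -c "
from plan import *
look('k.npz')"
```

```text
t 12.4 beaker 37.072144 score 0.83780634 finger 36.30193881497614 0.0847 z 0.186
```

```bash
python3 - <<'E'
from plan import *
p,w=predict(37.0,.752,12.4,12.45+.1*np.arange(1,13),.08,.053);print(p,w)
rows(p,[.187]*3+[.175,.163,.151]+[.141]*6)
print(predict(37.0,.752,12.4,[14,15,16,17,18,19],.08,.053))
E
```

```text
[43.38076048 47.54936458 51.65020024 55.68362577 59.64999761 63.54967028
 67.38299646 71.15032693 74.85201065 78.48839471 82.05982438 85.5666431 ] 0.6069978139212227
[{"dp": [0.008, -0.007, 0.0], "turn": 0}, {"dp": [0.013, -0.011, 0.0], "turn": 0}, {"dp": [0.017, -0.016, 0.0], "turn": 0}, {"dp": [0.02, -0.02, 0.012], "turn": 0}, {"dp": [0.024, -0.025, 0.024], "turn": 0}, {"dp": [0.026, -0.03, 0.036], "turn": 0}, {"dp": [0.029, -0.036, 0.046], "turn": 0}, {"dp": [0.031, -0.041, 0.046], "turn": 0}, {"dp": [0.032, -0.046, 0.046], "turn": 0}, {"dp": [0.034, -0.051, 0.046], "turn": 0}, {"dp": [0.035, -0.056, 0.046], "turn": 0}, {"dp": [0.035, -0.062, 0.046], "turn": 0}]
(array([ 97.33661324, 126.75483284, 150.18862686, 167.94699101,
       180.32296655, 187.59446402]), 0.08434257224126211)
```

Call:
{"method": "play_rows", "body": {
  "targets": [
    {"dp":[0.008,-0.007,0.0],"turn":0},
    {"dp":[0.013,-0.011,0.0],"turn":0},
    {"dp":[0.017,-0.016,0.0],"turn":0},
    {"dp":[0.02,-0.02,0.012],"turn":0},
    {"dp":[0.024,-0.025,0.024],"turn":0},
    {"dp":[0.026,-0.03,0.036],"turn":0},
    {"dp":[0.029,-0.036,0.046],"turn":0},
    {"dp":[0.031,-0.041,0.046],"turn":0},
    {"dp":[0.032,-0.046,0.046],"turn":0},
    {"dp":[0.034,-0.051,0.046],"turn":0},
    {"dp":[0.035,-0.056,0.046],"turn":0},
    {"dp":[0.035,-0.062,0.046],"turn":0}
  ]
}}

```text
clock: 13.65
eef_pos: [0.5986, 0.0315, 0.1404]
eef_rot: [0.704, 0.71, 0.0, 0.0]
wrist_force: [0.5, 0.3, 0.5]
finger_gap: -0.003
gripper_force: 0.0
```

```bash
python3 -c "
from plan import *
look('l.npz')"
```

```text
Traceback (most recent call last):
  File "plan.py", line 39, in look
    k,s=turn(b,polar(c,im));f=q["eef_pos"][:2]-TR
        ~~~~^^^^^^^^^^^^^^^
  File "h.py", line 56, in turn
    return (k+.5*(p[0]-p[2])/(p[0]-2*p[1]+p[2]))*.5,best[k]
              ~~~~~~~~~~~~~~^^~~~~~~~~~~~~~~~~~
ZeroDivisionError: float division by zero
```

```bash
sed -i 's/n<3000/n<1200/' h.py; python3 - <<'E'
from plan import *
a=np.load("l.npz",allow_pickle=True);B=np.load("b.npz",allow_pickle=True)
c=polar(a["c"].item(),a["im"]);print(c[1].sum(),turn(polar(B["c"].item(),B["im"]),c))
print(robot.sense()["clock"])
b=TR+.085*np.array([np.cos(np.radians(85.5)),np.sin(np.radians(85.5))])
for s in(.012,.006,.004):
    o,n=circ(a["c"].item(),a["im"],.142,b,.0385,s,sign=lambda d:-d.sum(1));b=o[:2];d=b-TR;print(o,n,np.degrees(np.arctan2(d[1],d[0]))%360,np.hypot(*d))
# next: follow prediction, then finger decel profile
p,w=predict(85.5,.607,13.65,[13.7],.08,.053)
f=p[0];v=w;A=v*v/2/np.radians(177.5-f);t=np.minimum(.1*np.arange(1,25),v/A);print(A,v/A)
P=f+np.degrees(v*t-A*t*t/2);print(P,predict(85.5,.607,13.65,13.7+t,.08,.053)[0][[11,23]])
rows(P[:12],[.141]*12);rows(P[12:],[.141]*12)
E
```

```text
2438.0 (np.float32(229.38704), np.float32(0.62594414))
13.7
[5.941e-01 3.280e-02 3.810e-02 1.000e-04] 39 88.93042475822732 0.08571493452135398
[5.94e-01 3.30e-02 3.79e-02 1.00e-04] 53 88.99959330213984 0.08591309562575429
[5.94e-01 3.30e-02 3.79e-02 1.00e-04] 56 88.99959330213984 0.08591309562575429
0.1147807016348318 5.239534027473214
[ 90.64216432  93.98927081  97.2706128  100.4861903  103.63600329
 106.72005179 109.73833579 112.6908553  115.5776103  118.39860081
 121.15382682 123.84328833 126.46698535 129.02491787 131.51708589
 133.94348941 136.30412843 138.59900296 140.82811299 142.99145852
 145.08903955 147.12085609 149.08690812 150.98719566] [124.0210596  152.14854478]
[{"dp": [0.001, -0.007, 0.0], "turn": 0}, {"dp": [0.0, -0.012, 0.0], "turn": 0}, {"dp": [-0.0, -0.017, 0.0], "turn": 0}, {"dp": [-0.001, -0.022, 0.0], "turn": 0}, {"dp": [-0.002, -0.026, 0.0], "turn": 0}, {"dp": [-0.003, -0.031, 0.0], "turn": 0}, {"dp": [-0.004, -0.035, 0.0], "turn": 0}, {"dp": [-0.006, -0.039, 0.0], "turn": 0}, {"dp": [-0.007, -0.043, 0.0], "turn": 0}, {"dp": [-0.009, -0.047, 0.0], "turn": 0}, {"dp": [-0.011, -0.05, 0.0], "turn": 0}, {"dp": [-0.013, -0.054, 0.0], "turn": 0}]
[{"dp": [-0.003, -0.003, 0.0], "turn": 0}, {"dp": [-0.005, -0.006, 0.0], "turn": 0}, {"dp": [-0.007, -0.009, 0.0], "turn": 0}, {"dp": [-0.01, -0.011, 0.0], "turn": 0}, {"dp": [-0.012, -0.014, 0.0], "turn": 0}, {"dp": [-0.015, -0.016, 0.0], "turn": 0}, {"dp": [-0.017, -0.018, 0.0], "turn": 0}, {"dp": [-0.02, -0.02, 0.0], "turn": 0}, {"dp": [-0.022, -0.022, 0.0], "turn": 0}, {"dp": [-0.025, -0.024, 0.0], "turn": 0}, {"dp": [-0.027, -0.025, 0.0], "turn": 0}, {"dp": [-0.03, -0.027, 0.0], "turn": 0}]
```

Call:
{"method": "play_rows", "body": {
  "targets": [
    {"dp":[0.001,-0.007,0.0],"turn":0},
    {"dp":[0.0,-0.012,0.0],"turn":0},
    {"dp":[0.0,-0.017,0.0],"turn":0},
    {"dp":[-0.001,-0.022,0.0],"turn":0},
    {"dp":[-0.002,-0.026,0.0],"turn":0},
    {"dp":[-0.003,-0.031,0.0],"turn":0},
    {"dp":[-0.004,-0.035,0.0],"turn":0},
    {"dp":[-0.006,-0.039,0.0],"turn":0},
    {"dp":[-0.007,-0.043,0.0],"turn":0},
    {"dp":[-0.009,-0.047,0.0],"turn":0},
    {"dp":[-0.011,-0.05,0.0],"turn":0},
    {"dp":[-0.013,-0.054,0.0],"turn":0}
  ]
}}

```text
clock: 14.9
eef_pos: [0.5447, 0.0178, 0.14]
eef_rot: [0.704, 0.71, 0.0, 0.0]
wrist_force: [-0.5, -0.2, -0.3]
finger_gap: -0.002
gripper_force: 0.0
```

Call:
{"method": "play_rows", "body": {
  "targets": [
    {"dp":[-0.003,-0.003,0.0],"turn":0},
    {"dp":[-0.005,-0.006,0.0],"turn":0},
    {"dp":[-0.007,-0.009,0.0],"turn":0},
    {"dp":[-0.01,-0.011,0.0],"turn":0},
    {"dp":[-0.012,-0.014,0.0],"turn":0},
    {"dp":[-0.015,-0.016,0.0],"turn":0},
    {"dp":[-0.017,-0.018,0.0],"turn":0},
    {"dp":[-0.02,-0.02,0.0],"turn":0},
    {"dp":[-0.022,-0.022,0.0],"turn":0},
    {"dp":[-0.025,-0.024,0.0],"turn":0},
    {"dp":[-0.027,-0.025,0.0],"turn":0},
    {"dp":[-0.03,-0.027,0.0],"turn":0}
  ]
}}

```text
clock: 16.1
eef_pos: [0.5181, -0.0124, 0.14]
eef_rot: [0.704, 0.71, 0.0, 0.0]
wrist_force: [-0.0, 0.2, -1.1]
finger_gap: -0.0
gripper_force: 0.0
```

```bash
python3 -c "
from plan import *
look('n.npz')"
```

```text
t 16.1 beaker 165.82306 score 0.43637854 finger 151.4402750661812 0.0847 z 0.14
```

```bash
python3 - <<'E'
from plan import *
f=151.0;v=.32;A=v*v/2/np.radians(177.2-f);t=np.minimum(.1*np.arange(1,37),v/A);print(A,v/A)
P=f+np.degrees(v*t-A*t*t/2)
for k in(0,12,24):rows(P[k:k+12],[.141]*12)
E
```

```text
0.11196732484999299 2.8579766501407136
[{"dp": [-0.002, -0.001, 0.0], "turn": 0}, {"dp": [-0.004, -0.002, 0.0], "turn": 0}, {"dp": [-0.007, -0.003, 0.0], "turn": 0}, {"dp": [-0.009, -0.004, 0.0], "turn": 0}, {"dp": [-0.011, -0.005, 0.0], "turn": 0}, {"dp": [-0.013, -0.006, 0.0], "turn": 0}, {"dp": [-0.015, -0.007, 0.0], "turn": 0}, {"dp": [-0.017, -0.007, 0.0], "turn": 0}, {"dp": [-0.019, -0.008, 0.0], "turn": 0}, {"dp": [-0.02, -0.008, 0.0], "turn": 0}, {"dp": [-0.022, -0.009, 0.0], "turn": 0}, {"dp": [-0.024, -0.009, 0.0], "turn": 0}]
[{"dp": [-0.001, -0.0, 0.0], "turn": 0}, {"dp": [-0.003, -0.001, 0.0], "turn": 0}, {"dp": [-0.004, -0.001, 0.0], "turn": 0}, {"dp": [-0.005, -0.001, 0.0], "turn": 0}, {"dp": [-0.006, -0.001, 0.0], "turn": 0}, {"dp": [-0.007, -0.001, 0.0], "turn": 0}, {"dp": [-0.008, -0.001, 0.0], "turn": 0}, {"dp": [-0.009, -0.001, 0.0], "turn": 0}, {"dp": [-0.01, -0.002, 0.0], "turn": 0}, {"dp": [-0.011, -0.002, 0.0], "turn": 0}, {"dp": [-0.011, -0.002, 0.0], "turn": 0}, {"dp": [-0.012, -0.002, 0.0], "turn": 0}]
[{"dp": [0.0, 0.0, 0.0], "turn": 0}, {"dp": [-0.0, 0.0, 0.0], "turn": 0}, {"dp": [-0.0, 0.0, 0.0], "turn": 0}, {"dp": [-0.001, 0.0, 0.0], "turn": 0}, {"dp": [-0.001, 0.0, 0.0], "turn": 0}, {"dp": [-0.001, 0.0, 0.0], "turn": 0}, {"dp": [-0.001, 0.0, 0.0], "turn": 0}, {"dp": [-0.001, 0.0, 0.0], "turn": 0}, {"dp": [-0.001, 0.0, 0.0], "turn": 0}, {"dp": [-0.001, 0.0, 0.0], "turn": 0}, {"dp": [-0.001, 0.0, 0.0], "turn": 0}, {"dp": [-0.001, 0.0, 0.0], "turn": 0}]
```

Call:
{"method": "play_rows", "body": {
  "targets": [
    {"dp":[-0.002,-0.001,0.0],"turn":0},
    {"dp":[-0.004,-0.002,0.0],"turn":0},
    {"dp":[-0.007,-0.003,0.0],"turn":0},
    {"dp":[-0.009,-0.004,0.0],"turn":0},
    {"dp":[-0.011,-0.005,0.0],"turn":0},
    {"dp":[-0.013,-0.006,0.0],"turn":0},
    {"dp":[-0.015,-0.007,0.0],"turn":0},
    {"dp":[-0.017,-0.007,0.0],"turn":0},
    {"dp":[-0.019,-0.008,0.0],"turn":0},
    {"dp":[-0.02,-0.008,0.0],"turn":0},
    {"dp":[-0.022,-0.009,0.0],"turn":0},
    {"dp":[-0.024,-0.009,0.0],"turn":0}
  ]
}}

```text
clock: 17.35
eef_pos: [0.5093, -0.0364, 0.14]
eef_rot: [0.704, 0.71, 0.0, -0.0]
wrist_force: [-0.4, 0.6, -0.4]
finger_gap: -0.001
gripper_force: 0.0
```

Call:
{"method": "play_rows", "body": {
  "targets": [
    {"dp":[-0.001,0.0,0.0],"turn":0},
    {"dp":[-0.003,-0.001,0.0],"turn":0},
    {"dp":[-0.004,-0.001,0.0],"turn":0},
    {"dp":[-0.005,-0.001,0.0],"turn":0},
    {"dp":[-0.006,-0.001,0.0],"turn":0},
    {"dp":[-0.007,-0.001,0.0],"turn":0},
    {"dp":[-0.008,-0.001,0.0],"turn":0},
    {"dp":[-0.009,-0.001,0.0],"turn":0},
    {"dp":[-0.01,-0.002,0.0],"turn":0},
    {"dp":[-0.011,-0.002,0.0],"turn":0},
    {"dp":[-0.011,-0.002,0.0],"turn":0},
    {"dp":[-0.012,-0.002,0.0],"turn":0}
  ]
}}

```text
clock: 18.55
eef_pos: [0.5074, -0.0483, 0.14]
eef_rot: [0.704, 0.71, 0.0, 0.0]
wrist_force: [-1.1, -0.5, 0.8]
finger_gap: 0.001
gripper_force: 0.0
```

Call:
{"method": "play_rows", "body": {
  "targets": [
    {"dp":[0.0,0.0,0.0],"turn":0},
    {"dp":[0.0,0.0,0.0],"turn":0},
    {"dp":[0.0,0.0,0.0],"turn":0},
    {"dp":[-0.001,0.0,0.0],"turn":0},
    {"dp":[-0.001,0.0,0.0],"turn":0},
    {"dp":[-0.001,0.0,0.0],"turn":0},
    {"dp":[-0.001,0.0,0.0],"turn":0},
    {"dp":[-0.001,0.0,0.0],"turn":0},
    {"dp":[-0.001,0.0,0.0],"turn":0},
    {"dp":[-0.001,0.0,0.0],"turn":0},
    {"dp":[-0.001,0.0,0.0],"turn":0},
    {"dp":[-0.001,0.0,0.0],"turn":0}
  ]
}}

```text
clock: 19.75
eef_pos: [0.5074, -0.0494, 0.14]
eef_rot: [0.704, 0.71, 0.0, 0.0]
wrist_force: [0.1, -0.5, -0.7]
finger_gap: -0.003
gripper_force: 0.0
```

```bash
python3 -c "
from plan import *
look('o.npz');beaker('o2.npz',191)"
```

```text
t 19.75 beaker 180.29242 score 0.6086197 finger 177.61528767821875 0.0851 z 0.14
t 19.8 finger 177.60956007906617 0.0852 z 0.1399 F [-0.2  0.4 -0.6]
[3.100000e+01 3.830000e-02 1.000000e-04 8.440000e-02 1.798642e+02]
[3.000000e+01 3.810000e-02 1.000000e-04 8.450000e-02 1.797288e+02]
```

```bash
sed -i 's/round(float(w@X),3),round(float(w@Y),3)/round(float(w@X)*2,3)\/2,round(float(w@Y)*2,3)\/2/' plan.py; python3 - <<'E'
from plan import *
rows([179,181,183,185,187,188.8,190.2,191.2,192,192.5,192.5,192.5],[.141]*12)
E
```

```text
[{"dp": [-0.0025, 0.0, 0.0], "turn": 0}, {"dp": [-0.005, 0.0, 0.0], "turn": 0}, {"dp": [-0.008, 0.0, 0.0], "turn": 0}, {"dp": [-0.011, 0.0005, 0.0], "turn": 0}, {"dp": [-0.014, 0.0005, 0.0], "turn": 0}, {"dp": [-0.017, 0.001, 0.0], "turn": 0}, {"dp": [-0.019, 0.0015, 0.0], "turn": 0}, {"dp": [-0.0205, 0.0015, 0.0], "turn": 0}, {"dp": [-0.0215, 0.002, 0.0], "turn": 0}, {"dp": [-0.022, 0.002, 0.0], "turn": 0}, {"dp": [-0.022, 0.002, 0.0], "turn": 0}, {"dp": [-0.022, 0.002, 0.0], "turn": 0}]
```

Call:
{"method": "play_rows", "body": {
  "targets": [
    {"dp":[-0.0025,0.0,0.0],"turn":0},
    {"dp":[-0.005,0.0,0.0],"turn":0},
    {"dp":[-0.008,0.0,0.0],"turn":0},
    {"dp":[-0.011,0.0005,0.0],"turn":0},
    {"dp":[-0.014,0.0005,0.0],"turn":0},
    {"dp":[-0.017,0.001,0.0],"turn":0},
    {"dp":[-0.019,0.0015,0.0],"turn":0},
    {"dp":[-0.0205,0.0015,0.0],"turn":0},
    {"dp":[-0.0215,0.002,0.0],"turn":0},
    {"dp":[-0.022,0.002,0.0],"turn":0},
    {"dp":[-0.022,0.002,0.0],"turn":0},
    {"dp":[-0.022,0.002,0.0],"turn":0}
  ]
}}

```text
clock: 21.05
eef_pos: [0.5096, -0.0713, 0.14]
eef_rot: [0.704, 0.71, 0.0, -0.0]
wrist_force: [0.0, -1.3, 0.3]
finger_gap: 0.001
gripper_force: 0.0
```

```bash
python3 -c "
from plan import *
look('p.npz');beaker('p2.npz',180)"
```

```text
t 21.05 beaker 179.77502 score 0.7755368 finger 192.48492664528501 0.0849 z 0.14
t 21.1 finger 192.47839681434476 0.0849 z 0.14 F [-0.1  0.4  0.8]
[5.900000e+01 3.810000e-02 1.400000e-03 8.710000e-02 1.660436e+02]
[5.600000e+01 3.810000e-02 1.000000e-04 8.440000e-02 1.798642e+02]
[5.500000e+01 3.810000e-02 1.000000e-04 8.440000e-02 1.798642e+02]
```

```bash
python3 - <<'E'
from plan import *
p=192.5;P=[];v=.5
for k in range(36):
    if k>=15: v=max(0,v-.028)
    p+=v;P.append(p)
print(P[-1])
for k in(0,12,24):rows(P[k:k+12],[.141]*12)
E
```

```text
204.216
[{"dp": [-0.001, 0.0, 0.0], "turn": 0}, {"dp": [-0.0015, 0.0005, 0.0], "turn": 0}, {"dp": [-0.0025, 0.0005, 0.0], "turn": 0}, {"dp": [-0.003, 0.0005, 0.0], "turn": 0}, {"dp": [-0.004, 0.001, 0.0], "turn": 0}, {"dp": [-0.0045, 0.001, 0.0], "turn": 0}, {"dp": [-0.005, 0.001, 0.0], "turn": 0}, {"dp": [-0.006, 0.0015, 0.0], "turn": 0}, {"dp": [-0.0065, 0.0015, 0.0], "turn": 0}, {"dp": [-0.0075, 0.002, 0.0], "turn": 0}, {"dp": [-0.008, 0.002, 0.0], "turn": 0}, {"dp": [-0.0085, 0.0025, 0.0], "turn": 0}]
[{"dp": [-0.001, 0.0, 0.0], "turn": 0}, {"dp": [-0.0015, 0.0005, 0.0], "turn": 0}, {"dp": [-0.0025, 0.0005, 0.0], "turn": 0}, {"dp": [-0.003, 0.001, 0.0], "turn": 0}, {"dp": [-0.0035, 0.001, 0.0], "turn": 0}, {"dp": [-0.004, 0.001, 0.0], "turn": 0}, {"dp": [-0.0045, 0.0015, 0.0], "turn": 0}, {"dp": [-0.005, 0.0015, 0.0], "turn": 0}, {"dp": [-0.0055, 0.002, 0.0], "turn": 0}, {"dp": [-0.006, 0.002, 0.0], "turn": 0}, {"dp": [-0.0065, 0.002, 0.0], "turn": 0}, {"dp": [-0.007, 0.0025, 0.0], "turn": 0}]
[{"dp": [-0.0, -0.0, 0.0], "turn": 0}, {"dp": [-0.0005, 0.0, 0.0], "turn": 0}, {"dp": [-0.0005, 0.0, 0.0], "turn": 0}, {"dp": [-0.001, 0.0, 0.0], "turn": 0}, {"dp": [-0.001, 0.0, 0.0], "turn": 0}, {"dp": [-0.001, 0.0005, 0.0], "turn": 0}, {"dp": [-0.001, 0.0005, 0.0], "turn": 0}, {"dp": [-0.001, 0.0005, 0.0], "turn": 0}, {"dp": [-0.001, 0.0005, 0.0], "turn": 0}, {"dp": [-0.001, 0.0005, 0.0], "turn": 0}, {"dp": [-0.001, 0.0005, 0.0], "turn": 0}, {"dp": [-0.001, 0.0005, 0.0], "turn": 0}]
```

Call:
{"method": "play_rows", "body": {
  "targets": [
    {"dp":[-0.001,0.0,0.0],"turn":0},
    {"dp":[-0.0015,0.0005,0.0],"turn":0},
    {"dp":[-0.0025,0.0005,0.0],"turn":0},
    {"dp":[-0.003,0.0005,0.0],"turn":0},
    {"dp":[-0.004,0.001,0.0],"turn":0},
    {"dp":[-0.0045,0.001,0.0],"turn":0},
    {"dp":[-0.005,0.001,0.0],"turn":0},
    {"dp":[-0.006,0.0015,0.0],"turn":0},
    {"dp":[-0.0065,0.0015,0.0],"turn":0},
    {"dp":[-0.0075,0.002,0.0],"turn":0},
    {"dp":[-0.008,0.002,0.0],"turn":0},
    {"dp":[-0.0085,0.0025,0.0],"turn":0}
  ]
}}

```text
clock: 22.35
eef_pos: [0.5122, -0.0798, 0.14]
eef_rot: [0.704, 0.71, -0.0, -0.0]
wrist_force: [-0.2, -0.9, -0.5]
finger_gap: -0.003
gripper_force: 0.0
```

Call:
{"method": "play_rows", "body": {
  "targets": [
    {"dp":[-0.001,0.0,0.0],"turn":0},
    {"dp":[-0.0015,0.0005,0.0],"turn":0},
    {"dp":[-0.0025,0.0005,0.0],"turn":0},
    {"dp":[-0.003,0.001,0.0],"turn":0},
    {"dp":[-0.0035,0.001,0.0],"turn":0},
    {"dp":[-0.004,0.001,0.0],"turn":0},
    {"dp":[-0.0045,0.0015,0.0],"turn":0},
    {"dp":[-0.005,0.0015,0.0],"turn":0},
    {"dp":[-0.0055,0.002,0.0],"turn":0},
    {"dp":[-0.006,0.002,0.0],"turn":0},
    {"dp":[-0.0065,0.002,0.0],"turn":0},
    {"dp":[-0.007,0.0025,0.0],"turn":0}
  ]
}}

```text
clock: 23.55
eef_pos: [0.5147, -0.0868, 0.14]
eef_rot: [0.704, 0.71, -0.0, 0.0]
wrist_force: [0.3, -0.3, 0.1]
finger_gap: 0.004
gripper_force: 0.0
```

Call:
{"method": "play_rows", "body": {
  "targets": [
    {"dp":[0.0,0.0,0.0],"turn":0},
    {"dp":[-0.0005,0.0,0.0],"turn":0},
    {"dp":[-0.0005,0.0,0.0],"turn":0},
    {"dp":[-0.001,0.0,0.0],"turn":0},
    {"dp":[-0.001,0.0,0.0],"turn":0},
    {"dp":[-0.001,0.0005,0.0],"turn":0},
    {"dp":[-0.001,0.0005,0.0],"turn":0},
    {"dp":[-0.001,0.0005,0.0],"turn":0},
    {"dp":[-0.001,0.0005,0.0],"turn":0},
    {"dp":[-0.001,0.0005,0.0],"turn":0},
    {"dp":[-0.001,0.0005,0.0],"turn":0},
    {"dp":[-0.001,0.0005,0.0],"turn":0}
  ]
}}

```text
clock: 24.75
eef_pos: [0.5152, -0.0878, 0.14]
eef_rot: [0.704, 0.71, 0.0, -0.0]
wrist_force: [0.2, 0.8, 0.4]
finger_gap: 0.001
gripper_force: 0.0
```

```bash
python3 -c "
from plan import *
look('q.npz');beaker('q2.npz',191)"
```

```text
t 24.75 beaker 197.45447 score 0.7431996 finger 204.29518528936947 0.0848 z 0.14
t 24.8 finger 204.30681024476738 0.0848 z 0.14 F [ 0.  -0.2  0.1]
[7.900000e+01 3.860000e-02 2.300000e-03 8.860000e-02 1.752095e+02]
[4.900000e+01 3.800000e-02 1.000000e-04 8.420000e-02 1.963473e+02]
[4.90000e+01 3.79000e-02 1.00000e-04 8.42000e-02 1.96282e+02]
```

```bash
python3 - <<'E'
from plan import *
rows([203,201,199,197,195,193,191,189,187.5,186.3,185.5,185],[.141]*12)
E
```

```text
[{"dp": [0.0015, -0.001, 0.0], "turn": 0}, {"dp": [0.0045, -0.002, 0.0], "turn": 0}, {"dp": [0.007, -0.003, 0.0], "turn": 0}, {"dp": [0.01, -0.004, 0.0], "turn": 0}, {"dp": [0.0125, -0.0045, 0.0], "turn": 0}, {"dp": [0.0155, -0.0055, 0.0], "turn": 0}, {"dp": [0.0185, -0.006, 0.0], "turn": 0}, {"dp": [0.0215, -0.0065, 0.0], "turn": 0}, {"dp": [0.0235, -0.0065, 0.0], "turn": 0}, {"dp": [0.0255, -0.007, 0.0], "turn": 0}, {"dp": [0.0265, -0.007, 0.0], "turn": 0}, {"dp": [0.0275, -0.007, 0.0], "turn": 0}]
```

Call:
{"method": "play_rows", "body": {
  "targets": [
    {"dp":[0.0015,-0.001,0.0],"turn":0},
    {"dp":[0.0045,-0.002,0.0],"turn":0},
    {"dp":[0.007,-0.003,0.0],"turn":0},
    {"dp":[0.01,-0.004,0.0],"turn":0},
    {"dp":[0.0125,-0.0045,0.0],"turn":0},
    {"dp":[0.0155,-0.0055,0.0],"turn":0},
    {"dp":[0.0185,-0.006,0.0],"turn":0},
    {"dp":[0.0215,-0.0065,0.0],"turn":0},
    {"dp":[0.0235,-0.0065,0.0],"turn":0},
    {"dp":[0.0255,-0.007,0.0],"turn":0},
    {"dp":[0.0265,-0.007,0.0],"turn":0},
    {"dp":[0.0275,-0.007,0.0],"turn":0}
  ]
}}

```text
clock: 26.05
eef_pos: [0.508, -0.0602, 0.14]
eef_rot: [0.704, 0.71, -0.0, -0.0]
wrist_force: [-0.8, -1.1, 1.1]
finger_gap: -0.001
gripper_force: 0.0
```

```bash
python3 -c "
from plan import *
look('r.npz');beaker('r2.npz',197)"
```

```text
t 26.05 beaker 196.9076 score 0.5730811 finger 184.96074057059263 0.0848 z 0.14
t 26.1 finger 184.9323063765557 0.0848 z 0.14 F [-0.4 -1.  -0.2]
[6.500000e+01 3.810000e-02 2.000000e-03 8.350000e-02 1.657806e+02]
```

Call:
{"method": "play_rows", "body": {
  "targets": [
    {"dp":[0.0005,0,0],"turn":0},
    {"dp":[0.001,0,0],"turn":0},
    {"dp":[0.0015,0,0],"turn":0},
    {"dp":[0.002,0,0],"turn":0},
    {"dp":[0.0025,0,0],"turn":0},
    {"dp":[0.003,0,0],"turn":0},
    {"dp":[0.0033,0,0],"turn":0},
    {"dp":[0.0036,0,0],"turn":0},
    {"dp":[0.0039,0,0],"turn":0},
    {"dp":[0.0042,0,0],"turn":0},
    {"dp":[0.0045,0,0],"turn":0},
    {"dp":[0.0048,0,0],"turn":0}
  ]
}}

```text
clock: 27.35
eef_pos: [0.508, -0.0555, 0.14]
eef_rot: [0.704, 0.71, 0.0, -0.0]
wrist_force: [-0.9, -0.5, 0.1]
finger_gap: -0.002
gripper_force: 0.0
```

Call:
{"method": "play_rows", "body": {
  "targets": [
    {"dp":[0.0003,0,0],"turn":0},
    {"dp":[0.0006,0,0],"turn":0},
    {"dp":[0.0009,0,0],"turn":0},
    {"dp":[0.0012,0,0],"turn":0},
    {"dp":[0.0015,0,0],"turn":0},
    {"dp":[0.0018,0,0],"turn":0},
    {"dp":[0.0021,0,0],"turn":0},
    {"dp":[0.0024,0,0],"turn":0},
    {"dp":[0.0027,0,0],"turn":0},
    {"dp":[0.003,0,0],"turn":0},
    {"dp":[0.0033,0,0],"turn":0},
    {"dp":[0.0036,0,0],"turn":0}
  ]
}}

```text
clock: 28.55
eef_pos: [0.5079, -0.0519, 0.14]
eef_rot: [0.704, 0.71, -0.0, 0.0]
wrist_force: [-1.2, -0.6, 0.5]
finger_gap: -0.002
gripper_force: 0.0
```

```bash
sed -i 's/sort(key=lambda o:-o\[0\])/sort(key=lambda o:o[2]-o[0]*1e-5)/' plan.py; python3 -c "
from plan import *
look('s.npz');beaker('s2.npz',195)"
```

```text
t 28.55 beaker 194.01862 score 0.6375869 finger 179.3462139966011 0.0846 z 0.14
t 28.6 finger 179.31908908596898 0.0845 z 0.14 F [-0.3 -0.1 -0.2]
```

Call:
{"method": "play_rows", "body": {
  "targets": [
    {"dp":[0.0003,0,0],"turn":0},
    {"dp":[0.0006,0,0],"turn":0},
    {"dp":[0.0009,0,0],"turn":0},
    {"dp":[0.0012,0,0],"turn":0},
    {"dp":[0.0015,0,0],"turn":0},
    {"dp":[0.0018,0,0],"turn":0},
    {"dp":[0.002,0,0],"turn":0},
    {"dp":[0.0022,0,0],"turn":0},
    {"dp":[0.0022,0,0],"turn":0},
    {"dp":[0.0022,0,0],"turn":0},
    {"dp":[0.0022,0,0],"turn":0},
    {"dp":[0.0022,0,0],"turn":0}
  ]
}}

```text
clock: 29.85
eef_pos: [0.5079, -0.0497, 0.14]
eef_rot: [0.704, 0.71, 0.0, -0.0]
wrist_force: [0.0, 0.0, -0.4]
finger_gap: 0.002
gripper_force: 0.0
```

```bash
python3 -c "
from plan import *
look('u.npz');beaker('u2.npz',192)"
```

```text
t 29.85 beaker 192.26147 score 0.6293341 finger 177.85239641433722 0.0846 z 0.14
t 29.9 finger 177.8682771509063 0.0846 z 0.14 F [-0.6 -0.2  0.1]
```

Call:
{"method": "play_rows", "body": {
  "targets": [
    {"dp":[-0.005,0,0],"turn":0},
    {"dp":[-0.012,0.0005,0],"turn":0},
    {"dp":[-0.018,0.001,0],"turn":0},
    {"dp":[-0.02,0.0015,0],"turn":0},
    {"dp":[-0.02,0.0015,-0.005],"turn":0},
    {"dp":[-0.02,0.0015,-0.02],"turn":0},
    {"dp":[-0.02,0.0015,-0.045],"turn":0},
    {"dp":[-0.02,0.0015,-0.08],"turn":0},
    {"dp":[-0.045,0.01,-0.12],"turn":0},
    {"dp":[-0.075,0.02,-0.16],"turn":0},
    {"dp":[-0.1,0.03,-0.2],"turn":0},
    {"dp":[-0.1,0.03,-0.2],"turn":0}
  ]
}}

```text
clock: 31.15
eef_pos: [0.5407, -0.1525, 0.3452]
eef_rot: [0.705, 0.709, 0.001, 0.004]
wrist_force: [-0.4, 1.0, -1.2]
finger_gap: -0.002
gripper_force: 0.0
```

Call:
{"method": "play_rows", "body": {
  "targets": [
    {"dp":[0,0,0],"turn":0},
    {"dp":[0,0,0],"turn":0},
    {"dp":[0,0,0],"turn":0}
  ]
}}

```text
clock: 31.45
eef_pos: [0.5382, -0.1487, 0.339]
eef_rot: [0.704, 0.71, -0.0, -0.001]
wrist_force: [0.0, -0.2, 0.4]
finger_gap: -0.0
gripper_force: 0.0
```

```bash
python3 -c "
from plan import *
look('v.npz');beaker('v2.npz',192);look('v3.npz')
a=np.load('v.npz',allow_pickle=True);c=a['c'].item();print(circ(c,a['im'],.09,TR,.130,.015,sign=lambda d:-(d[:,0]-d[:,2])),proj(c,(.4465,-.0837,.068)),proj(c,(*TR,.09)))
cv2.imwrite('pics/v.png',a['im'][:,:,::-1])"
```

```text
t 31.45 beaker 192.07867 score 0.9434384 finger 240.4449763542413 0.1101 z 0.339
t 31.5 finger 240.47594418519228 0.1101 z 0.3392 F [-0.4  1.3  0.6]
[7.900000e+01 3.830000e-02 2.000000e-04 8.450000e-02 1.923743e+02]
[8.200000e+01 3.830000e-02 3.000000e-04 8.450000e-02 1.926391e+02]
[7.10000e+01 3.83000e-02 2.00000e-04 8.44000e-02 1.92308e+02]
t 31.55 beaker 192.0769 score 0.9430673 finger 240.53883954037065 0.1101 z 0.3393
(array([ 5.927e-01, -5.280e-02,  1.285e-01,  3.000e-04]), 120) [249.99796377 116.80313296] [365.67248058  92.00630811]
```

View pics/v.png

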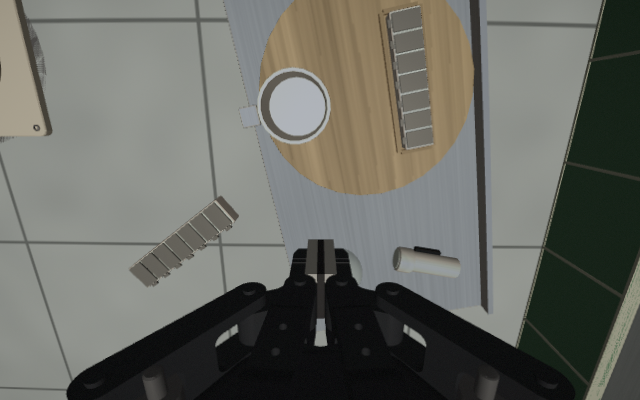

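The final view shows the beaker at (293,106), right behind the clamp at (250,117), about 1 mm from park. The tray is still, the organiser is in its seat, and the robot is clear.

```bash
python3 -c "
from rig import robot
print(robot.sign_off())"
```

```text
the job is handed in; nothing more can be done
None
```

The job is handed in at 31.6 s: the tray coasted untouched with the tool held over the beaker for about 6 s, at most about 14 mm off centre where I measured it. It now rests with the beaker about 1 mm from park, after gentle nudges because it first stopped 12° short and then overshot by 5°, and the organiser is still in its seat.

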